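# Step a heating block down to a small flask

## Task

The heating block on the hotplate is bored for a much bigger flask: nest the three aluminium reducers in it one after another, the largest first, then the middle one, then the smallest, each fully home and level, and then stand the small amber flask upright in the smallest one, setting it down gently. Keep the flask from tipping over, and leave the clear flask, the beaker, the white jar and the spatula where they are; finish with everything released and at rest.

Things in the scene. Friction and masses are not known exactly. Their poses are not given: they have to be found in the camera images.
- block_mouth (a point): Opening of the round aluminium heating block (124 mm wide, 45 mm high) fixed on the white hotplate. Point: its centre, level with the block's flat top, 145 mm over the bench. Opening 64 mm wide, 13 mm deep, flat floor. z up; -x to the control panel. Hotplate (fixed): 160 mm wide, 100 mm high, reaching 170 mm before and 80 mm behind this point along x.
- large_mid (a point): Largest aluminium reducer, a round cup 25 mm tall, mouth up: collar 70 mm wide, 12 mm tall, over a spigot 13 mm tall tapering from 60.6 to 46 mm; hollow 53 mm wide; 130 g. Home: spigot in the block's opening, collar level on the rim round it, so grip the collar with no finger below it. Point: on the axis half-way up, 0.5 mm under the collar; z up.
- medium_mid (a point): Middle aluminium reducer, a round cup 25 mm tall, mouth up: collar 59 mm wide, 12 mm tall, over a spigot 13 mm tall tapering from 49.8 to 34 mm; hollow 42 mm wide; 100 g. Home: spigot in the large reducer's hollow, collar level on the rim round it, so grip the collar with no finger below it. Point: on the axis half-way up, 0.5 mm under the collar; z up.
- small_mid (a point): Smallest aluminium reducer, a round cup 25 mm tall, mouth up: collar 48 mm wide, 12 mm tall, over a spigot 13 mm tall tapering from 38.8 to 24 mm; hollow 31 mm wide; 70 g. Home: spigot in the middle reducer's hollow, collar level on the rim round it, so grip the collar with no finger below it. Point: on the axis half-way up, 0.5 mm under the collar; z up.
- flask_mid (a point): Small amber flask, white stopper, neck up in a cork ring 62 mm wide, 18 mm high. Bulb 29 mm wide, above it a straight neck 18 mm wide; 66 mm tall, 45 g, bottom-heavy (rights itself). Point: on the axis, 33 mm over the bulb's lowest point; the neck spans 9 mm below to 33 mm above it; z up. Home, the bulb rests in the small reducer's hollow, this point 13 mm over its rim.
- clear_flask_mid (a point): Bystander: a larger clear glass flask with a white stopper (bulb 41 mm, 88 mm tall) in a cork ring 80 mm across. The point is on its axis, 44 mm over the bulb's lowest point.
- beaker: Bystander: a clear glass beaker, 70 mm across the rim, 76 mm tall. Origin at the centre of its underside.
- jar: Bystander: a white plastic jar with a black cap, 60 mm in diameter, 85 mm tall. Origin at the centre of its underside.
- spatula: Bystander: a flat steel spatula lying on the bench, 176 mm long (along its x), 9 mm wide, about 6 mm thick. Origin at its middle.
Things that resemble listed ones, but are neither listed nor needed, are in the scene too. What is shaped like the part that bears medium_mid but black or red is not meant. What is shaped like the part that bears small_mid but blue is not meant.

How it is judged (in metres and radians):
On the way, in this order (a step that is already met when the one before it is completed fails the run):
1. the large reducer is seated in the block (z of large_mid in the frame of block_mouth between -0.0035 and 0.0025 m and horizontal distance between large_mid and block_mouth below 0.004 m and angle between large_mid's own z axis and vertical below 0.08 rad), for 0.2 s.
2. the medium reducer is seated in the large one (z of medium_mid in the frame of large_mid between 0.009 and 0.015 m and horizontal distance between medium_mid and large_mid below 0.004 m and angle between medium_mid's own z axis and vertical below 0.08 rad), for 0.2 s.
3. the small reducer is seated in the medium one (z of small_mid in the frame of medium_mid between 0.009 and 0.015 m and horizontal distance between small_mid and medium_mid below 0.004 m and angle between small_mid's own z axis and vertical below 0.08 rad), for 0.2 s.
4. the amber flask is seated in the small reducer (z of flask_mid in the frame of small_mid between 0.0224 and 0.0284 m and horizontal distance between flask_mid and small_mid below 0.008 m and angle between flask_mid's own z axis and vertical below 0.25 rad), for 0.2 s.
At the end, for the whole second after the job is handed in: The reducers sit home in one another in the block (height within 3 mm, centre within 4 mm, tilt under 0.08 rad); the amber flask stands in the smallest (height within 3 mm, its middle within 8 mm of the axis, lean under 0.25 rad); all released and at rest (all of step 1 and all of step 2 and all of step 3 and all of step 4 and linear speed of each of large, medium, small, flask below 0.02 m/s); the robot touches nothing.
It fails at once if the clear flask, beaker, white jar or spatula is moved by more than 25 mm (distance of any of clear_flask_mid, beaker, jar, spatula from where it was at the start of the episode above 0.025 m).
It fails at once if the amber flask tips over (leans more than 0.9 rad) (angle between flask_mid's own z axis and vertical above 0.9 rad).
It fails at once if the flask is set down hard on the small reducer (over 30 N) (contact force between flask and small above 30 N).
It fails at once if the flask is dropped into the small reducer (over 0.5 m/s within 50 mm of it) (distance between flask_mid and small_mid below 0.05 m and linear speed of flask above 0.5 m/s).
It also fails if it takes over 128 s, if anything falls off the work surface, if the arm or the gripper's body presses on something with over 40 N, if the wrist force passes 120 N, or if a joint passes its speed limit or range.

## Robot

A 7-joint arm with a two-finger parallel gripper is mounted at the origin on the work surface. World frame = base frame: x ahead of the robot, y to its left, z up, the work surface at z = 0. Lengths are in mm, angles in rad, forces in N, time in s.
With the tool pointing down it reaches from about 375 to 925 mm from the base axis. Payload 3.1 kg.
Tool frame: the origin (TCP) lies between the finger pads; the fingertips stand 8 mm ahead of it and the grasp point (between the pads) lies 11 mm behind it; x points along the fingers, y is the direction in which the jaws open and shut, and the axes are right-handed (so a half turn about x gives the same grasp; the last joint's range is limited). The gripper opens to 85 mm and grips with 20 to 120 N. Pads are 22 mm wide; open, the fingers measure 114 mm over their backs; the gripper's body (76 mm by 85 mm) begins 54 mm behind the grasp point. The pads swing forward as they close: fully open they stand 13 mm farther back than shut.
Start: joints at [1.089, 0.383, 0.044, 1.598, -0.018, 1.161, -0.05], TCP at [243.409, -602.706, 239.269] pointing down, gripper open.
Joint ranges: [-2.61, 2.61], [-0.41, 2.15], [-1.48, 1.57], [0, 2.5], [-1.57, 4.71], [0.05, 1.97], [-2.85, 2.85]. Speed limits (rad/s): [2.79, 2.79, 3.14, 3.14, 3.14, 3.14, 3.14].

## Interface

Orientations are given as a rotation vector (axis times angle).
In Python, from rig import bot gives the robot as it stands.
- The arm moves only by the shell command python3 -m pendant 'ROWS' [FORCE]. ROWS is JSON, a list of rows, each a list of 3 entries, a list of its own where there are three numbers: the shift along the tool's x, y, z in mm, then the turn about the tool's x in rad, then the opening, from 0 (shut) to 1 (fully open). In form: [[[dx, dy, dz], spin, claw], ...]. A call has 1 to 10 rows; each row is the pose to reach, as a shift and turn from the pose commanded when the call began, along the tool's axes at that moment; what a row does not reach only later rows make up. A row lasts 1/12 s, in which the tool goes at most 41.7 mm and 7.16 degrees, less where a joint would pass 70% of its speed; a pose out of reach is approached as far as the arm can. A call with a gripper value outside its range is refused whole. The fingers move at their own pace and stop on an object; FORCE is the grip in N (left out, the last holds). Time passes only in rows, so rows that repeat a pose let the fingers close. It gives the time, the measured TCP pose, the force and the opening at its end, in the units of the state.
- bot.observe(): the state, without advancing time (a new reading comes with each control period).
- bot.snapshot(name): name is "scene" or "top" or "wrist"; returns the picture (480x640x3 uint8, red, green, blue); there is no depth.
- bot.calibration(name): a dict with "intrinsics" (3x3 intrinsics, pixels), "k1" (the pictures are not rectified: a ray, as slopes to the right and down, at radius r is drawn at 1 + k1 r^2 times it, then the intrinsics apply), "rvec" (rotation vector, rad) and "tvec" (3), from world to camera coordinates, as OpenCV has them. Camera axes: x right, y down, z forward; pixel columns grow to the right and rows downward; lengths in mm; the calibration is good to about 2 mm. A picture is of the moment at which its call begins: read the wrist's pose just before it. calibration takes no time and is no camera call; for the wrist camera it gives the pose at the moment of the call.
- bot.close_job(): hands the job in, once; it reports no verdict.
The state is a dict: "time": time; "q": joint angles; "joint_velocities": joint speeds; "joint_torque": joint torques, N m; "ee_pos": TCP position; "orientation": TCP orientation; "wrist_force": force on the tool from outside, world axes, zero at the start; "moment": the same for the moment, N m; "gripper_width": finger opening in mm.
Only numpy, scipy, OpenCV 4.12 (cv2) and the standard library are available. Lean on these libraries where they do the work, as an engineer would, in place of code of your own. Each camera call takes 0.05 s, during which the arm holds its last target. There are 200 camera calls.

## Working session

There is one attempt and no reset: what is moved stays moved. The work goes in short steps, Python scripts to look and compute and a shell command to move; the robot and the scene stay as the last step left them, time stands still between calls to the robot, and variables do not carry over. Pictures are saved under pics/ and viewed, about 12 in all and at most 16, crops included, and the job is handed in when it is done.

```bash
ls; mkdir -p pics; python3 - <<'E'
from rig import bot
import cv2
s=bot.observe(); print(s)
for n in("scene","top","wrist"):
    im=bot.snapshot(n); cv2.imwrite(f"pics/{n}0.png",im[:,:,::-1]); c=bot.calibration(n); print(n,c)
E
```

```text
pics
{'time': 0.0, 'q': array([ 1.08918198,  0.38383925,  0.04382663,  1.59957527, -0.01789211,
        1.16120636, -0.04994087]), 'joint_velocities': array([-1.44842779e-04,  9.35024081e-05, -1.32780094e-03, -7.91543450e-04,
       -2.40133468e-04,  1.12930458e-04, -5.94184565e-04]), 'joint_torque': array([ 3.60975991e-04, -4.33452344e+01,  1.02452639e+00, -2.49507540e+01,
        1.05465724e-02,  1.11880613e-02, -1.12126560e-05]), 'ee_pos': array([ 243.05062344, -601.8521879 ,  237.88368379]), 'orientation': array([ 2.01157037,  0.39364359, -2.0128937 ]), 'wrist_force': array([1.1260956 , 0.34042859, 0.22266314]), 'moment': array([-0.00825802, -0.01063567, -0.00453893]), 'gripper_width': 85.57177348550225}
scene {'intrinsics': array([[564.70223218,   0.        , 321.49125224],
       [  0.        , 564.70223218, 236.6579532 ],
       [  0.        ,   0.        ,   1.        ]]), 'k1': -0.053054416878396266, 'rvec': array([ 1.26893867,  2.14583731, -1.04659763]), 'tvec': array([ 276.03178953, -205.24282906, 1679.79669687])}
top {'intrinsics': array([[565.72807144,   0.        , 322.12488077],
       [  0.        , 565.72807144, 239.81939008],
       [  0.        ,   0.        ,   1.        ]]), 'k1': -0.08792781226988867, 'rvec': array([ 2.10806382, -2.14877314,  0.19295711]), 'tvec': array([  15.95200466,  550.43958811, 1269.17461834])}
wrist {'intrinsics': array([[405.8523584 ,   0.        , 316.62654245],
       [  0.        , 405.8523584 , 236.28827464],
       [  0.        ,   0.        ,   1.        ]]), 'k1': -0.05574446342033225, 'rvec': array([-2.40450714,  1.62246883,  0.2333047 ]), 'tvec': array([-648.48240267,  -36.13641302,  380.04734789])}
```

View pics/top0.png

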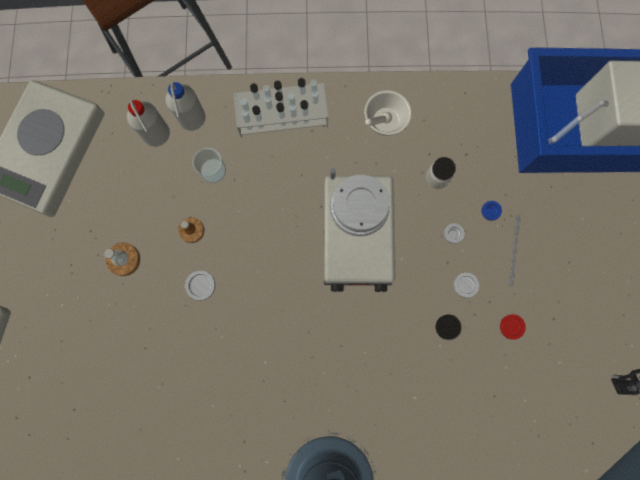

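View pics/scene0.png

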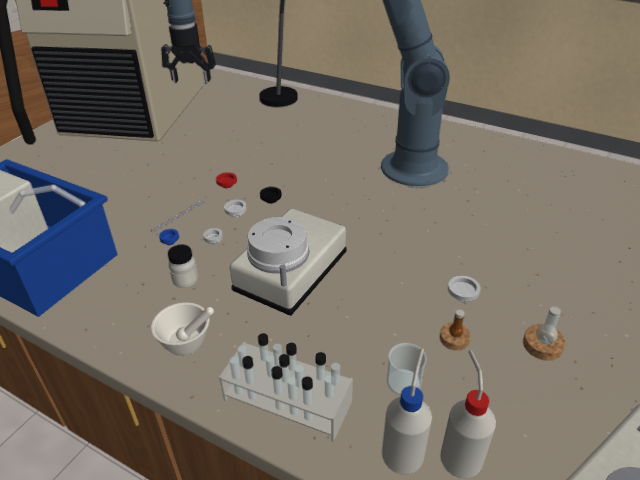

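The top view shows these. Aluminium: large reducer (200,285), medium (467,285), small (454,233). Lookalikes: black (448,327), red (513,327), blue (492,211). Amber flask (191,230), with the clear flask at (121,258) as its lookalike. Block (360,205). I'll check these in one close crop.

```bash
cat > h.py <<'E'
import numpy as np, cv2
from rig import bot
from scipy.spatial.transform import Rotation as R
def pix2w(name,uv,z,c=None):
    c=c or bot.calibration(name); K=c["intrinsics"]
    uv=np.array(uv,float).reshape(-1,1,2)
    n=cv2.undistortPoints(uv,K,np.array([c["k1"],0,0,0,0.])).reshape(-1,2)
    M=cv2.Rodrigues(c["rvec"])[0]; o=-M.T@c["tvec"]
    d=np.c_[n,np.ones(len(n))]@M
    return o+d*((z-o[2])/d[:,2])[:,None]
def w2pix(name,P,c=None):
    c=c or bot.calibration(name)
    return cv2.projectPoints(np.array(P,float).reshape(-1,1,3),c["rvec"],c["tvec"],c["intrinsics"],np.array([c["k1"],0,0,0,0.]))[0].reshape(-1,2)
def toshift(P,s=None):
    s=s or bot.observe(); return R.from_rotvec(s["orientation"]).inv().apply(np.array(P)-s["ee_pos"])
E
python3 - <<'E'
from h import *
im=cv2.imread("pics/top0.png"); t=[]
for u,v in [(200,285),(467,285),(454,233),(191,228),(360,203),(480,225)]:
    r=40 if u in(360,) else 25
    if u==480: r=60
    t.append(cv2.resize(im[v-r:v+r,u-r:u+r],(260,260),interpolation=cv2.INTER_CUBIC))
cv2.imwrite("pics/c0.png",np.vstack([np.hstack(t[:3]),np.hstack(t[3:])]))
for n,uv,z in [("large",(200,285),25),("med",(467,285),25),("small",(454,233),25),("flask",(186,227),66),("block",(360,203),145),("jar",(443,168),85),("beaker",(207,160),76),("clear",(109,254),88),("spat",(516,250),3)]:
    print(n,pix2w("top",uv,z)[0].round(0))
print(R.from_rotvec(bot.observe()["orientation"]).as_matrix().round(3))
E
```

```text
large [453. 295.  25.]
med [ 440. -334.   25.]
small [ 566. -310.   25.]
flask [584. 321.  66.]
block [614. -79. 145.]
jar [ 709. -280.   85.]
beaker [742. 273.  76.]
clear [520. 492.  88.]
spat [ 525. -466.    3.]
[[-0.001  0.374 -0.927]
 [ 0.002 -0.927 -0.374]
 [-1.    -0.002  0.   ]]
```

View pics/c0.png

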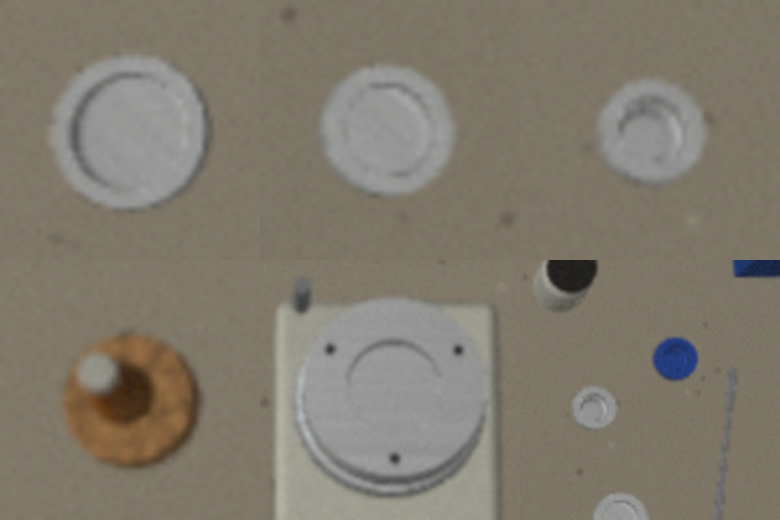

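The crops confirm the choices: plain aluminium cups at (200,285), (467,285) and (454.6,233), the amber flask in its small cork ring, and the block mouth near (360,203). I'll move towards the large reducer, keeping the tool's yaw.

```bash
cat >> h.py <<'E'
def go(*Ps):
    s=bot.observe()
    print("t",round(s["time"],2),"pos",s["ee_pos"].round(1),"F",s["wrist_force"].round(1),"w",round(s["gripper_width"],1))
    for P in Ps: print(P,"shift",toshift(P,s).round(1))
E
python3 -m pendant '[[[0,-331,-389],0,1],[[0,-331,-389],0,1],[[0,-331,-389],0,1],[[0,-331,-389],0,1],[[0,-331,-389],0,1],[[0,-331,-389],0,1],[[0,-331,-389],0,1],[[0,-331,-389],0,1],[[0,-331,-389],0,1],[[0,-331,-389],0,1]]' 60
python3 -c "
from h import *
go((480,-150,239),(453,295,180))"
```

```text
time: 0.98
ee_pos: [436.8, -231.5, 239.2]
orientation: [2.011, 0.39, -2.011]
wrist_force: [1.0, -0.7, -0.9]
gripper_width: 85.2
t 0.98 pos [ 436.8 -231.5  239.2] F [ 1.  -0.7 -0.9] w 85.2
(480, -150, 239) shift [  0.2 -59.4 -70.6]
(453, 295, 180) shift [  59.1 -482.2 -212.2]
```

```bash

python3 -m pendant '[[[0,-90,-80],0,1],[[0,-90,-80],0,1],[[0,-90,-80],0,1],[[0,-482,-212],0,1],[[0,-482,-212],0,1],[[0,-482,-212],0,1],[[0,-482,-212],0,1],[[0,-482,-212],0,1],[[0,-482,-212],0,1],[[0,-482,-212],0,1]]'
python3 -c "
from h import *
go((453,295,180))"
```

```text
time: 1.82
ee_pos: [459.1, 172.7, 239.3]
orientation: [2.011, 0.39, -2.011]
wrist_force: [0.2, 0.1, -0.3]
gripper_width: 85.4
t 1.82 pos [459.1 172.7 239.3] F [ 0.2  0.1 -0.3] w 85.4
(453, 295, 180) shift [  59.2 -115.7  -40.1]
```

```bash

python3 -m pendant '[[[59,-116,-40],0,1],[[59,-116,-40],0,1],[[59,-116,-40],0,1],[[59,-116,-40],0,1],[[59,-116,-40],0,1],[[59,-116,-40],0,1],[[59,-116,-40],0,1],[[59,-116,-40],0,1]]'
python3 - <<'E'
from h import *
go((453,295,180)); c=bot.calibration("wrist"); im=bot.snapshot("wrist")
import pickle; pickle.dump(c,open("c.pkl","wb"))
print(w2pix("wrist",[(453,295,25)],c))
cv2.imwrite("pics/w1.png",im[:,:,::-1])
E
```

```text
time: 2.48
ee_pos: [454.7, 291.5, 180.8]
orientation: [2.014, 0.386, -2.012]
wrist_force: [0.3, 0.1, 1.3]
gripper_width: 85.8
t 2.48 pos [454.7 291.5 180.8] F [0.3 0.1 1.3] w 85.8
(453, 295, 180) shift [ 0.8 -3.9  0.3]
[[311.39872907 219.14166208]]
```

View pics/w1.png

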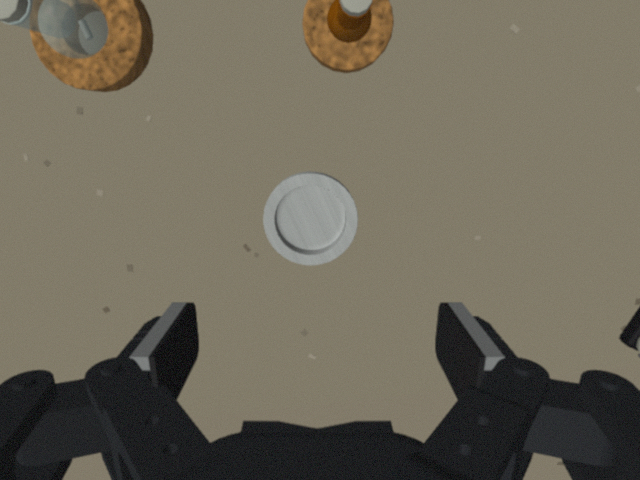

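```bash
cat >> h.py <<'E'
def circ(P,dia,c=None,im=None):
    "find circle of diameter dia near world P with its plane at P[2] (wrist)"
    if im is None: c=bot.calibration("wrist"); im=bot.snapshot("wrist")
    q=w2pix("wrist",[P,np.array(P)+[dia/2,0,0]],c); r=np.linalg.norm(q[1]-q[0])
    g=cv2.GaussianBlur(cv2.cvtColor(im,cv2.COLOR_RGB2GRAY),(3,3),0)
    h=cv2.HoughCircles(g,cv2.HOUGH_GRADIENT_ALT,1,30,param1=100,param2=0.6,minRadius=int(r*.9),maxRadius=int(r*1.1)+1)
    if h is None: print("none",q,r); return im
    for k in h.reshape(-1,h.shape[-1]):
        if np.hypot(*(k[:2]-q[0]))<60: print("circle",k[:3],"exp",q[0].round(1),round(r,1),"world",pix2w("wrist",k[:2],P[2],c).round(1))
    return im
E
python3 - <<'E'
from h import *
import pickle
c=pickle.load(open("c.pkl","rb")); im=cv2.imread("pics/w1.png")[:,:,::-1].copy()
circ((453,295,25),70,c,im)
M=cv2.Rodrigues(c["rvec"])[0]; o=-M.T@c["tvec"]; print(o,M[2])
for z in (190,180,172,165,160):
    p=pix2w("wrist",[(195,303),(437,303)],z,c); print(z,np.linalg.norm(p[0]-p[1]), p.mean(0))
E
```

```text
circle [311.      219.       46.80425] exp [311.4 219.1] 47.6 world [[453.  295.3  25. ]]
[519.99818015 317.81827514 316.04329875] [-0.2568381  -0.10326052 -0.96092219]
190 82.6685677386061 [464.20564966 295.67560943 190.        ]
180 89.22731132557222 [459.77919216 293.9188587  180.        ]
172 94.47430619514505 [456.23802616 292.51345812 172.        ]
165 99.06542670602134 [453.13950591 291.28373261 165.        ]
160 102.34479849950438 [450.92627716 290.40535724 160.        ]
```

```bash
python3 -c "
from h import *
go((453,295.2,60),(453,295.2,15.5))"
```

```text
t 2.53 pos [454.7 291.6 180.9] F [ 0.3 -0.4 -0.8] w 85.5
(453, 295.2, 60) shift [120.9  -4.1   0.4]
(453, 295.2, 15.5) shift [165.4  -4.2   0.5]
```

```bash

python3 -m pendant '[[[40,-4,0],0,1],[[80,-4,0],0,1],[[120,-4,0.5],0,1],[[140,-4,0.5],0,1],[[150,-4,0.5],0,1],[[150,-4,0.5],0,1],[[150,-4,0.5],0,1],[[150,-4,0.5],0,1]]'
python3 -c "
from h import *
go((453,295.2,15.5))"
```

```text
time: 3.2
ee_pos: [453.5, 298.1, 32.4]
orientation: [2.017, 0.392, -2.008]
wrist_force: [1.0, 0.6, 0.5]
gripper_width: 85.2
t 3.2 pos [453.5 298.1  32.4] F [1.  0.6 0.5] w 85.2
(453, 295.2, 15.5) shift [16.9  2.5  1.6]
```

```bash

python3 -m pendant '[[[8,2.5,1.5],0,1],[[16.5,2.5,1.5],0,1],[[16.5,2.5,1.5],0,1],[[16.5,2.5,1.5],0,1],[[16.5,2.5,1.5],0,1],[[16.5,2.5,1.5],0,1]]'
python3 -c "
from h import *
go((453,295.2,15.5))"
```

```text
time: 3.7
ee_pos: [451.1, 294.5, 14.0]
orientation: [2.012, 0.391, -2.011]
wrist_force: [0.6, -0.3, -0.9]
gripper_width: 85.6
t 3.7 pos [451.1 294.5  14. ] F [ 0.6 -0.3 -0.9] w 85.6
(453, 295.2, 15.5) shift [-1.5  0.1 -2. ]
```

```bash
cat >> h.py <<'E'
def avg(*Ps,n=4):
    L=[bot.observe()]
    for i in range(n): bot.snapshot("wrist"); L.append(bot.observe())
    s=dict(L[-1]); p=np.array([l["ee_pos"] for l in L]); print(p.round(1).tolist())
    s["ee_pos"]=p.mean(0); s["orientation"]=np.mean([l["orientation"] for l in L],0)
    print("t",round(s["time"],2),"pos",s["ee_pos"].round(1),"F",np.mean([l["wrist_force"] for l in L],0).round(1),"w",round(s["gripper_width"],1))
    for P in Ps: print(P,"shift",toshift(P,s).round(1))
E
python3 -c "
from h import *
avg((453,295.2,15.5))"
```

```text
[[451.1, 294.5, 14.0], [451.2, 294.5, 14.0], [451.2, 294.5, 14.0], [451.2, 294.5, 14.0], [451.2, 294.4, 14.0]]
t 3.9 pos [451.2 294.5  14. ] F [ 0.2 -0.1  0.1] w 85.5
(453, 295.2, 15.5) shift [-1.5  0.  -2. ]
```

```bash

python3 -m pendant '[[[-1.5,0,-2],0,1],[[-1.5,0,-2],0,1],[[-1.5,0,-2],0,1],[[-1.5,0,-2],0,1]]'
python3 -c "
from h import *
go((453,295.2,15.5))"
python3 -m pendant '[[[0,0,0],0,0.7],[[0,0,0],0,0.6],[[0,0,0],0,0.6],[[0,0,0],0,0.6],[[0,0,0],0,0.6],[[0,0,0],0,0.6],[[0,0,0],0,0.6],[[0,0,0],0,0.6]]' 60
python3 -c "
from h import *
im=bot.snapshot('wrist'); cv2.imwrite('pics/w2.png',im[:,:,::-1])
go()"
```

```text
time: 4.23
ee_pos: [453.0, 295.1, 15.4]
orientation: [2.011, 0.391, -2.011]
wrist_force: [0.3, 0.7, -0.9]
gripper_width: 85.4
t 4.23 pos [453.  295.1  15.4] F [ 0.3  0.7 -0.9] w 85.4
(453, 295.2, 15.5) shift [-0.1 -0.1 -0. ]
time: 4.9
ee_pos: [453.0, 295.2, 16.3]
orientation: [2.011, 0.39, -2.011]
wrist_force: [-2.0, -1.5, 6.9]
gripper_width: 66.9
t 4.95 pos [452.9 295.1  16.3] F [-1.5 -1.7  6.2] w 67.1
```

View pics/w2.png

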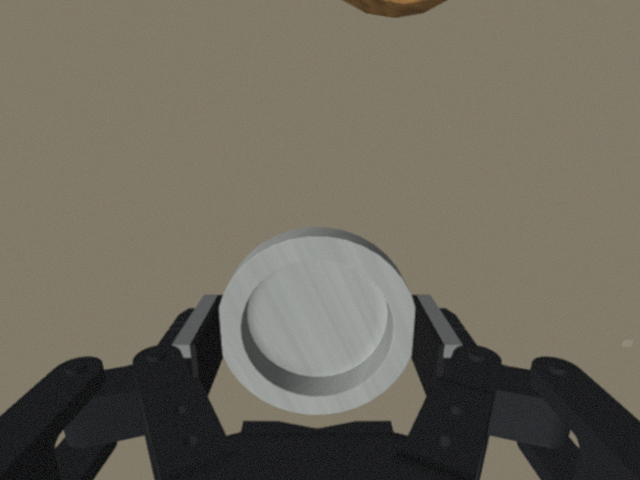

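The large reducer is between the pads: rim centre at about (317,325), pads at columns 220 and 413. Lift and check.

```bash

python3 -m pendant '[[[-5,0,0],0,0.6],[[-15,0,0],0,0.6],[[-40,0,0],0,0.6],[[-80,0,0],0,0.6],[[-120,0,0],0,0.6],[[-160,0,0],0,0.6],[[-200,0,0],0,0.6],[[-215,0,0],0,0.6],[[-215,0,0],0,0.6]]' 60
python3 -c "
from h import *
im=bot.snapshot('wrist'); cv2.imwrite('pics/w3.png',im[:,:,::-1])
a=cv2.imread('pics/w2.png'); print(np.abs(a[225:420,220:415].astype(int)-im[225:420,220:415,::-1]).mean())
go((614,-79,240),(614,-79,180)); print(w2pix('wrist',[(614,-79,240)]))
t=bot.snapshot('top'); cv2.imwrite('pics/t1.png',t[:,:,::-1])
"
```

```text
time: 5.7
ee_pos: [455.5, 297.6, 236.5]
orientation: [2.024, 0.395, -2.001]
wrist_force: [-0.2, 0.4, -0.9]
gripper_width: 66.9
2.331851851851852
t 5.75 pos [454.1 296.1 233.3] F [ 0.6  0.3 -1.5] w 67.0
(614, -79, 240) shift [ -6.8 407.7  -7.8]
(614, -79, 180) shift [ 53.2 407.7  -7.4]
[[939.16926102 273.51991939]]
```

```bash
python3 -c "
from h import *
q=w2pix('top',[(614,-79,145),(614,-17,145),(676,-79,145),(614,-47,145)]); print(q)
im=cv2.imread('pics/top0.png',0)
for rr in ((25,34),(12,18)):
  h=cv2.HoughCircles(im,cv2.HOUGH_GRADIENT_ALT,1,3,param1=80,param2=0.3,minRadius=rr[0],maxRadius=rr[1])
  for k in (h.reshape(-1,h.shape[-1]) if h is not None else []):
    if abs(k[0]-360)<25 and abs(k[1]-203)<25: print(k,pix2w('top',k[:2],145))
"
python3 -m pendant '[[[0,200,-5],0,0.6],[[0,200,-5],0,0.6],[[0,200,-5],0,0.6],[[0,200,-5],0,0.6],[[0,200,-5],0,0.6],[[0,270,-8],0,0.6],[[0,270,-8],0,0.6],[[0,270,-8],0,0.6],[[0,270,-8],0,0.6]]'
python3 - <<'E'
from h import *
avg((614,-79,240))
c=bot.calibration("wrist"); im=bot.snapshot("wrist")
print(w2pix("wrist",[(614,-79,145),(614,-79,132)],c))
cv2.imwrite("pics/w4.png",im[:,:,::-1]); import pickle; pickle.dump(c,open("c4.pkl","wb"))
E
```

```text
[[360.17496871 202.80218125]
 [331.831691   203.31519677]
 [359.27282526 175.52908996]
 [345.55142745 203.06485926]]
[358.     202.      29.5381] [[615.89228239 -74.29761012 145.        ]]
[360.       201.        13.793389] [[618.06371345 -78.74634468 145.        ]]
time: 6.55
ee_pos: [560.1, 44.0, 227.0]
orientation: [2.009, 0.386, -2.021]
wrist_force: [-1.0, 1.9, -1.1]
gripper_width: 67.4
[[560.1, 44.0, 227.0], [559.6, 47.0, 227.5], [559.6, 48.7, 228.1], [559.7, 49.6, 228.6], [560.0, 50.0, 229.2]]
t 6.75 pos [559.8  47.9 228.1] F [-0.4  0.8 -1.1] w 66.7
(614, -79, 240) shift [-12.3 137.9  -2.7]
[[559.30040962 245.72631405]
 [547.33119414 239.27639767]]
```

View pics/w4.png

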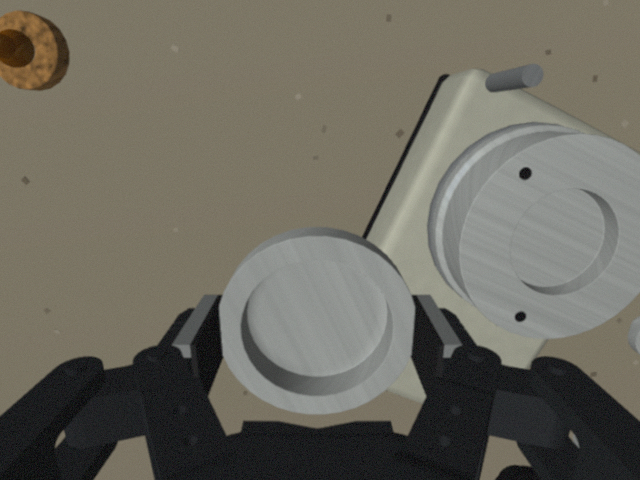

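```bash
python3 -c "
from h import *
import pickle
c=pickle.load(open('c4.pkl','rb'));print(pix2w('wrist',[(565,241.5)],145,c))
go((549,-105,230),(549,-105,235))"

```

```text
[[617.49033271 -80.80539682 145.        ]]
t 6.8 pos [560.3  49.9 229.6] F [ 0.8 -0.3 -1.2] w 67.2
(549, -105, 230) shift [ -0.5 139.1  69. ]
(549, -105, 235) shift [ -5.5 139.1  69. ]
```

```bash

python3 -m pendant '[[[0,139,69],0,0.6],[[0,139,69],0,0.6],[[0,139,69],0,0.6],[[0,139,69],0,0.6],[[0,139,69],0,0.6],[[0,139,69],0,0.6],[[0,139,69],0,0.6],[[0,139,69],0,0.6],[[0,139,69],0,0.6],[[0,139,69],0,0.6]]'
python3 - <<'E'
from h import *
avg(n=1)
c=bot.calibration("wrist"); im=bot.snapshot("wrist")
print(w2pix("wrist",[(617,-80,145)],c))
circ((617,-80,145),64,c,im); circ((617,-80,145),124,c,im)
cv2.imwrite("pics/w5.png",im[:,:,::-1]); import pickle; pickle.dump(c,open("c5.pkl","wb"))
E
```

```text
time: 7.63
ee_pos: [549.8, -104.9, 230.4]
orientation: [2.01, 0.395, -2.009]
wrist_force: [-0.1, 0.7, -1.0]
gripper_width: 67.1
[[549.8, -104.9, 230.4], [549.7, -105.4, 230.4]]
t 7.68 pos [ 549.7 -105.2  230.4] F [-0.1  0.4 -1.2] w 67.5
[[320.47000075 116.73546433]]
circle [322.       116.        61.264412] exp [320.5 116.7] 64.8 world [[617.6 -80.6 145. ]]
circle [320.       110.       123.014366] exp [320.5 116.7] 128.9 world [[620.1 -78.5 145. ]]
```

View pics/w5.png

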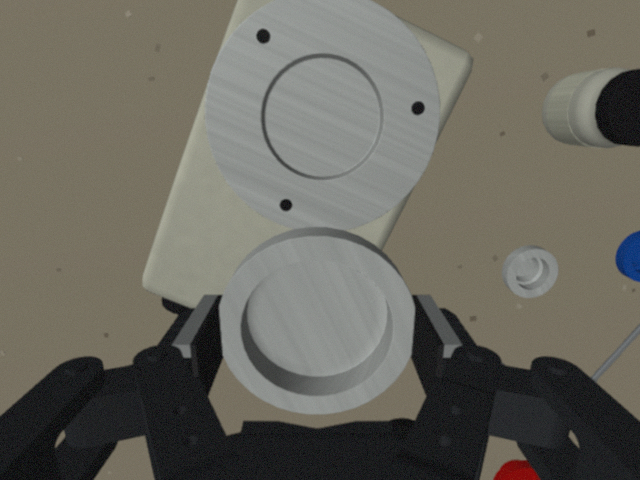

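```bash
python3 - <<'E'
from h import *
import pickle
c=pickle.load(open("c5.pkl","rb")); P=np.array([549.7,-105.4,230.4])
M=R.from_rotvec(bot.observe()["orientation"]).as_matrix()
for h in (7,9):
    Z=P+[0,0,h]
    a=np.linspace(0,2*np.pi,200)[:,None]
    q=w2pix("wrist",Z+35*(M[:,1]*np.cos(a)+M[:,2]*np.sin(a)),c); print(h,q.min(0),q.max(0),w2pix("wrist",Z,c))
    print(pix2w("wrist",(317,324.5),Z[2],c)-P)
go((617.5,-80.6,180),(617.5,-80.6,160))
E
```

```text
7 [217.73401082 231.72678559] [416.19788542 409.62252129] [[316.95080619 327.446431  ]]
[[1.0808382  0.42098371 7.        ]]
9 [216.39676597 233.37908006] [417.53222804 413.23802558] [[316.94987744 330.27027848]]
[[2.08269101 0.82845437 9.        ]]
t 7.73 pos [ 549.6 -105.8  230.3] F [ 1.  -0.8 -1.3] w 66.9
(617.5, -80.6, 180) shift [ 50.3   2.2 -72.4]
(617.5, -80.6, 160) shift [ 70.3   2.2 -72.4]
```

The mouth is at pixel (322,116), and the centroid of the three screw holes agrees, so it sits at (617.5,-80.6). Next I'll move over it, settle, then lower.

```bash

python3 -m pendant '[[[0,2,-36],0,0.6],[[0,2,-73],0,0.6],[[30,2,-73],0,0.6],[[60,2,-73],0,0.6],[[60,2,-73],0,0.6],[[60,2,-73],0,0.6],[[60,2,-73],0,0.6],[[60,2,-73],0,0.6],[[60,2,-73],0,0.6],[[60,2,-73],0,0.6]]'
python3 -c "
from h import *
avg((617.8,-80.4,165),(617.8,-80.4,148.5),n=2)"
```

```text
time: 8.57
ee_pos: [619.0, -81.9, 172.3]
orientation: [2.014, 0.389, -2.008]
wrist_force: [-0.0, 0.4, -1.0]
gripper_width: 67.2
[[619.0, -81.9, 172.3], [618.7, -81.9, 171.9], [618.5, -81.8, 171.6]]
t 8.67 pos [618.7 -81.9 171.9] F [-0.3 -0.2 -1. ] w 66.7
(617.8, -80.4, 165) shift [ 6.9 -1.7  0.3]
(617.8, -80.4, 148.5) shift [23.4 -1.7  0.4]
```

```bash

python3 -m pendant '[[[6,-1.5,0.3],0,0.6],[[9,-1.5,0.3],0,0.6],[[12,-1.5,0.3],0,0.6],[[14,-1.5,0.3],0,0.6],[[16,-1.5,0.3],0,0.6],[[18,-1.5,0.3],0,0.6],[[19,-1.5,0.3],0,0.6],[[20,-1.5,0.3],0,0.6],[[20,-1.5,0.3],0,0.6],[[20,-1.5,0.3],0,0.6]]'
python3 -c "
from h import *
avg((617.8,-80.4,148.5),n=2)"
```

```text
time: 9.5
ee_pos: [617.2, -80.3, 150.3]
orientation: [2.011, 0.391, -2.011]
wrist_force: [-0.3, -0.2, -0.9]
gripper_width: 67.1
[[617.2, -80.3, 150.3], [617.2, -80.3, 150.4], [617.2, -80.4, 150.4]]
t 9.6 pos [617.2 -80.3 150.4] F [-0.1 -0.1 -1.2] w 67.0
(617.8, -80.4, 148.5) shift [ 1.9  0.3 -0.5]
```

```bash

python3 -m pendant '[[[1,0.3,-0.5],0,0.6],[[2,0.3,-0.5],0,0.6],[[2,0.3,-0.5],0,0.6],[[3,0.3,-0.5],0,0.6],[[3,0.3,-0.5],0,0.6],[[3,0.3,-0.5],0,0.6]]'
python3 -c "
from h import *
go()"
```

```text
time: 10.1
ee_pos: [618.0, -80.5, 148.9]
orientation: [2.012, 0.39, -2.01]
wrist_force: [-2.2, -0.6, 5.9]
gripper_width: 67.2
t 10.1 pos [618.  -80.5 148.9] F [-2.2 -0.6  5.9] w 67.2
```

Contact at 149 with 6 N, where the collar should land. Release and look.

```bash

python3 -m pendant '[[[0,0,0],0,0.82],[[0,0,0],0,0.9],[[0,0,0],0,1],[[0,0,0],0,1],[[0,0,0],0,1],[[0,0,0],0,1]]'
python3 -m pendant '[[[-5,0,0],0,1],[[-20,0,10],0,1],[[-40,0,30],0,1],[[-80,0,60],0,1],[[-80,0,60],0,1],[[-80,0,60],0,1],[[-80,0,60],0,1],[[-80,0,60],0,1]]'
python3 - <<'E'
from h import *
avg((441,-334,240),n=1)
c=bot.calibration("wrist"); im=bot.snapshot("wrist")
print(w2pix("wrist",[(617.5,-80.5,157)],c))
circ((617.5,-80.5,157),70,c,im); circ((617.5,-80.5,157),53,c,im)
cv2.imwrite("pics/w6.png",im[:,:,::-1]); import pickle; pickle.dump(c,open("c6.pkl","wb"))
E
```

```text
time: 10.6
ee_pos: [617.6, -80.4, 147.1]
orientation: [2.011, 0.391, -2.011]
wrist_force: [0.2, -0.3, 0.1]
gripper_width: 85.6
time: 11.27
ee_pos: [561.9, -102.2, 226.3]
orientation: [2.01, 0.393, -2.012]
wrist_force: [-0.3, 0.9, 0.8]
gripper_width: 85.3
[[561.9, -102.2, 226.3], [561.8, -102.0, 225.8]]
t 11.32 pos [ 561.8 -102.1  226.1] F [0.3 0.8 0.4] w 85.2
(441, -334, 240) shift [-14.  169.6 199.1]
[[319.24155334 141.87204288]]
none [[319.24155334 141.87204288]
 [347.14864109  72.02489914]] 75.2158828701703
circle [319.       140.        53.105038] exp [319.2 141.9] 56.4 world [[618.3 -80.1 157. ]]
```

View pics/w6.png

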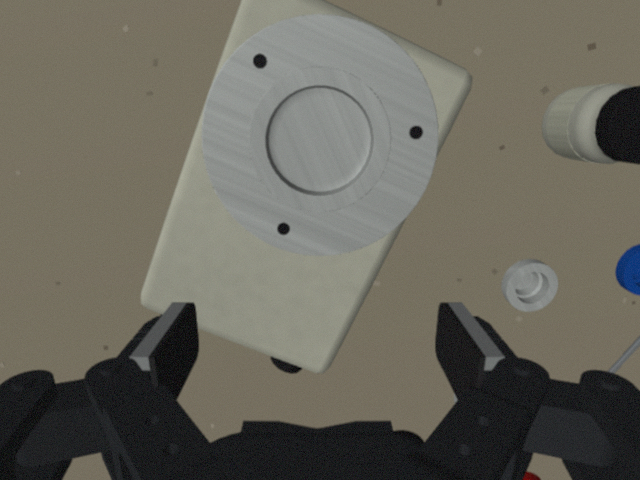

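The large reducer is seated, concentric and level, with its hollow at (319,140). Next, the medium one at about (441,-334).

```bash

python3 -m pendant '[[[0,170,199],0,1],[[0,170,199],0,1],[[0,170,199],0,1],[[0,170,199],0,1],[[0,170,199],0,1],[[50,170,199],0,1],[[75,170,199],0,1],[[75,170,199],0,1],[[75,170,199],0,1],[[75,170,199],0,1]]'
python3 -m pendant '[[[0,0,0],0,1],[[0,0,0],0,1],[[0,0,0],0,1],[[0,0,0],0,1]]'
python3 - <<'E'
from h import *
avg((441,-334,100),n=1)
c=bot.calibration("wrist"); im=bot.snapshot("wrist")
circ((441,-334,25),59,c,im); circ((441,-334,25),42,c,im)
cv2.imwrite("pics/w7.png",im[:,:,::-1])
E
```

```text
time: 12.2
ee_pos: [441.9, -333.1, 151.3]
orientation: [2.011, 0.396, -2.012]
wrist_force: [0.2, 0.7, 0.8]
gripper_width: 85.4
time: 12.53
ee_pos: [442.8, -334.4, 153.8]
orientation: [2.011, 0.391, -2.007]
wrist_force: [0.2, -0.8, 0.1]
gripper_width: 85.7
[[442.8, -334.4, 153.8], [442.3, -334.6, 153.5]]
t 12.58 pos [ 442.6 -334.5  153.6] F [ 0.1 -0.   0.3] w 85.7
(441, -334, 100) shift [53.6 -1.2  1.3]
circle [314.       229.        43.406616] exp [315.  229.8] 43.7 world [[ 441.3 -333.2   25. ]]
circle [311.       229.        30.451515] exp [315.  229.8] 30.9 world [[ 440.5 -331.3   25. ]]
```

```bash

python3 -c "
from h import *
go((441,-333,45))"
python3 -m pendant '[[[40,-2,1],0,1],[[80,-2,1],0,1],[[110,-2,1],0,1],[[120,-2,1],0,1],[[120,-2,1],0,1],[[120,-2,1],0,1],[[120,-2,1],0,1],[[120,-2,1],0,1],[[120,-2,1],0,1]]'
python3 -c "
from h import *
avg((441,-333,19),n=3)"
```

```text
t 12.63 pos [ 442.  -334.8  153.2] F [0.6 0.1 1. ] w 85.4
(441, -333, 45) shift [108.2  -2.2   0.3]
time: 13.38
ee_pos: [441.1, -334.7, 34.4]
orientation: [2.013, 0.387, -2.007]
wrist_force: [0.6, -0.9, -0.2]
gripper_width: 85.5
[[441.1, -334.7, 34.4], [440.7, -334.5, 34.1], [440.4, -334.3, 33.7], [440.1, -334.1, 33.4]]
t 13.53 pos [ 440.6 -334.4   33.9] F [ 0.3 -0.2 -0. ] w 85.1
(441, -333, 19) shift [14.9 -1.2 -0.9]
```

```bash

python3 -m pendant '[[[8,-0.8,-1],0,1],[[14,-0.8,-1],0,1],[[14,-0.8,-1],0,1],[[14,-0.8,-1],0,1],[[14,-0.8,-1],0,1],[[14,-0.8,-1],0,1],[[14,-0.8,-1],0,1],[[14,-0.8,-1],0,1]]'
python3 -c "
from h import *
avg((441,-333,19),n=1)"
```

```text
time: 14.2
ee_pos: [440.3, -332.6, 18.5]
orientation: [2.011, 0.39, -2.011]
wrist_force: [-0.4, 0.4, -0.6]
gripper_width: 85.4
[[440.3, -332.6, 18.5], [440.3, -332.6, 18.4]]
t 14.25 pos [ 440.3 -332.6   18.5] F [-0.4  0.2 -0.4] w 85.2
(441, -333, 19) shift [-0.5  0.7 -0.5]
```

```bash

python3 -m pendant '[[[-0.5,0.5,-0.5],0,0.75],[[-0.5,0.5,-0.5],0,0.6],[[-0.5,0.5,-0.5],0,0.5],[[-0.5,0.5,-0.5],0,0.5],[[-0.5,0.5,-0.5],0,0.5],[[-0.5,0.5,-0.5],0,0.5],[[-0.5,0.5,-0.5],0,0.5],[[-0.5,0.5,-0.5],0,0.5]]' 60
python3 -m pendant '[[[-5,0,0],0,0.5],[[-15,0,0],0,0.5],[[-40,0,0],0,0.5],[[-80,0,0],0,0.5],[[-120,0,0],0,0.5],[[-160,0,0],0,0.5],[[-200,0,0],0,0.5],[[-215,0,0],0,0.5],[[-215,0,0],0,0.5]]'
python3 -c "
from h import *
avg((550,-106,235),n=1)"
```

```text
time: 14.92
ee_pos: [441.2, -333.0, 19.9]
orientation: [2.011, 0.39, -2.011]
wrist_force: [-2.4, 0.4, 6.6]
gripper_width: 56.3
time: 15.67
ee_pos: [444.0, -334.6, 240.5]
orientation: [2.016, 0.381, -1.999]
wrist_force: [1.3, -0.3, -0.6]
gripper_width: 56.1
[[444.0, -334.6, 240.5], [442.2, -333.6, 237.1]]
t 15.72 pos [ 443.1 -334.1  238.8] F [ 0.4 -0.2 -1.2] w 56.1
(550, -106, 235) shift [   3.3 -171.5 -184.5]
```

```bash

python3 -m pendant '[[[0,-171,-184],0,0.5],[[0,-171,-184],0,0.5],[[0,-171,-184],0,0.5],[[0,-171,-184],0,0.5],[[0,-171,-184],0,0.5],[[0,-171,-184],0,0.5],[[0,-171,-184],0,0.5],[[0,-171,-184],0,0.5],[[0,-171,-184],0,0.5],[[0,-171,-184],0,0.5]]'
python3 -m pendant '[[[0,0,0],0,0.5],[[0,0,0],0,0.5],[[0,0,0],0,0.5],[[0,0,0],0,0.5]]'
python3 - <<'E'
from h import *
avg((618,-80.3,183),n=1)
c=bot.calibration("wrist"); im=bot.snapshot("wrist")
circ((618,-80.3,157),53,c,im)
cv2.imwrite("pics/w8.png",im[:,:,::-1])
E
```

```text
time: 16.55
ee_pos: [545.7, -107.3, 232.0]
orientation: [2.009, 0.389, -2.017]
wrist_force: [0.5, 0.4, -1.2]
gripper_width: 56.1
time: 16.88
ee_pos: [547.1, -106.2, 233.8]
orientation: [2.012, 0.389, -2.012]
wrist_force: [0.2, -0.2, -1.0]
gripper_width: 56.1
[[547.1, -106.2, 233.8], [547.2, -105.9, 233.9]]
t 16.93 pos [ 547.2 -106.1  233.8] F [ 0.9  0.3 -1. ] w 56.2
(618, -80.3, 183) shift [ 50.8   2.5 -75.3]
circle [323.       109.        52.989437] exp [322.2 109.8] 56.0 world [[618.5 -80.5 157. ]]
```

View pics/w8.png

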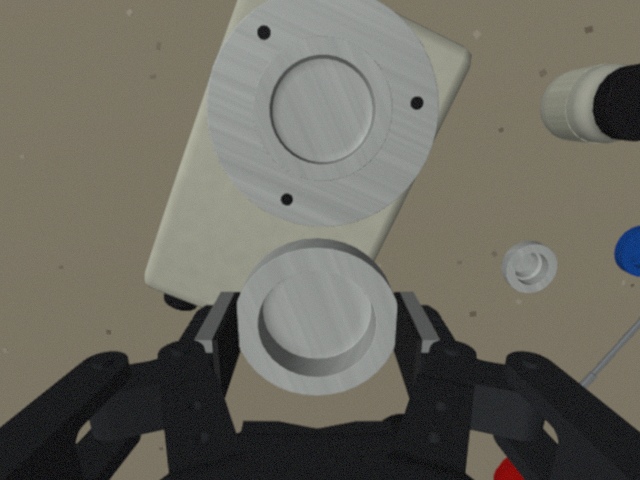

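The medium reducer is held level with its rim centre at about (317,321); the target hollow is at (323,109), i.e. (618.3,-80.4).

```bash

python3 -m pendant '[[[0,2.5,-36],0,0.5],[[0,2.5,-75],0,0.5],[[25,2.5,-75.5],0,0.5],[[48,2.5,-75.5],0,0.5],[[48,2.5,-75.5],0,0.5],[[48,2.5,-75.5],0,0.5],[[48,2.5,-75.5],0,0.5],[[48,2.5,-75.5],0,0.5],[[48,2.5,-75.5],0,0.5],[[48,2.5,-75.5],0,0.5]]'
python3 -c "
from h import *
avg((618.3,-80.4,166),n=2)"
```

```text
time: 17.82
ee_pos: [619.1, -79.6, 187.5]
orientation: [2.014, 0.389, -2.008]
wrist_force: [1.3, -0.5, -0.5]
gripper_width: 55.9
[[619.1, -79.6, 187.5], [618.9, -79.6, 187.1], [618.7, -79.5, 186.8]]
t 17.92 pos [618.9 -79.6 187.1] F [ 0.4 -0.1 -1.2] w 55.9
(618.3, -80.4, 166) shift [21.1  0.5  0.9]
```

```bash

python3 -m pendant '[[[6,0.5,0.5],0,0.5],[[9,0.5,0.5],0,0.5],[[12,0.5,0.5],0,0.5],[[14,0.5,0.5],0,0.5],[[16,0.5,0.5],0,0.5],[[18,0.5,0.5],0,0.5],[[19,0.5,0.5],0,0.5],[[19,0.5,0.5],0,0.5],[[19,0.5,0.5],0,0.5],[[19,0.5,0.5],0,0.5]]'
python3 -c "
from h import *
avg((618.3,-80.4,164),n=2)"
```

```text
time: 18.75
ee_pos: [618.2, -79.9, 167.0]
orientation: [2.012, 0.391, -2.011]
wrist_force: [0.5, -0.3, -0.5]
gripper_width: 56.6
[[618.2, -79.9, 167.0], [618.2, -80.0, 167.0], [618.2, -79.9, 167.0]]
t 18.85 pos [618.2 -79.9 167. ] F [-0.1  0.2 -1.1] w 56.3
(618.3, -80.4, 164) shift [3.  0.5 0.1]
```

```bash

python3 -m pendant '[[[1,0.4,0],0,0.5],[[2,0.4,0],0,0.5],[[3,0.4,0],0,0.5],[[4,0.4,0],0,0.5],[[4,0.4,0],0,0.5],[[4,0.4,0],0,0.5]]'
python3 -c "
from h import *
avg(n=1)"
```

```text
time: 19.35
ee_pos: [618.4, -80.5, 164.9]
orientation: [2.011, 0.39, -2.011]
wrist_force: [-3.6, 0.6, 7.3]
gripper_width: 56.4
[[618.4, -80.5, 164.9], [618.4, -80.4, 164.9]]
t 19.4 pos [618.4 -80.4 164.9] F [-3.4  0.   7.2] w 56.2
```

```bash

python3 -m pendant '[[[0,0,0],0,0.72],[[0,0,0],0,0.85],[[0,0,0],0,1],[[0,0,0],0,1],[[0,0,0],0,1],[[0,0,0],0,1]]'
python3 -m pendant '[[[-5,0,0],0,1],[[-20,0,10],0,1],[[-40,0,30],0,1],[[-70,0,60],0,1],[[-70,0,60],0,1],[[-70,0,60],0,1],[[-70,0,60],0,1],[[-70,0,60],0,1]]'
python3 - <<'E'
from h import *
avg((566,-310,240),n=1)
c=bot.calibration("wrist"); im=bot.snapshot("wrist")
circ((618.3,-80.5,169),59,c,im); circ((618.3,-80.5,169),42,c,im)
circ((566,-310,25),48,c,im)
cv2.imwrite("pics/w9.png",cv2.resize(im[50:330,180:620,::-1],None,fx=1.5,fy=1.5))
E
```

```text
time: 19.9
ee_pos: [618.1, -80.3, 162.5]
orientation: [2.011, 0.391, -2.012]
wrist_force: [-1.0, 0.4, -0.3]
gripper_width: 85.5
time: 20.57
ee_pos: [562.5, -102.0, 232.0]
orientation: [2.01, 0.393, -2.012]
wrist_force: [0.6, 0.1, -0.7]
gripper_width: 85.4
[[562.5, -102.0, 232.0], [562.4, -101.9, 231.6]]
t 20.62 pos [ 562.4 -102.   231.8] F [-0.1  0.1 -0.5] w 85.1
(566, -310, 240) shift [ -8.4 194.1  74.8]
circle [319.     139.      66.0138] exp [319.6 142.4] 65.0 world [[619.7 -79.7 169. ]]
circle [320.       140.        43.760746] exp [319.6 142.4] 45.9 world [[619.4 -80.3 169. ]]
circle [527.       286.        25.322483] exp [527.9 284.5] 26.3 world [[ 564.4 -310.    25. ]]
```

View pics/w9.png

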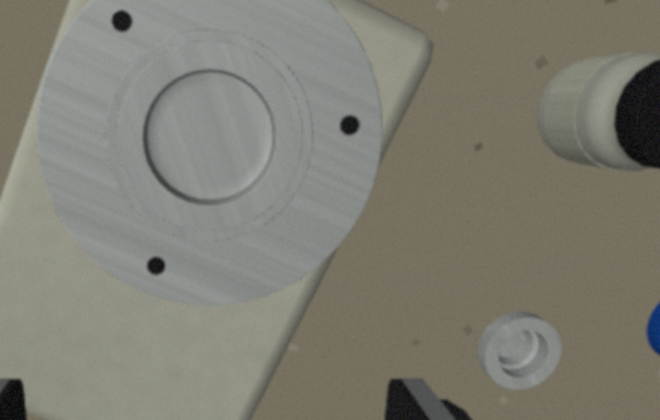

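The medium reducer is seated: concentric and level, with its hollow at crop pixel (209,137). Now the small one, at crop pixel (520,350).

```bash

python3 -m pendant '[[[0,194,75],0,1],[[0,194,75],0,1],[[0,194,75],0,1],[[0,194,75],0,1],[[0,194,75],0,1],[[50,194,75],0,1],[[80,194,75],0,1],[[80,194,75],0,1],[[80,194,75],0,1],[[80,194,75],0,1]]'
python3 -m pendant '[[[0,0,0],0,1],[[0,0,0],0,1],[[0,0,0],0,1],[[0,0,0],0,1]]'
python3 - <<'E'
from h import *
avg((565.5,-310,45),n=2)
c=bot.calibration("wrist"); im=bot.snapshot("wrist")
circ((565.5,-310,25),48,c,im); circ((565.5,-310,25),31,c,im)
E
```

```text
time: 21.5
ee_pos: [567.0, -309.6, 153.6]
orientation: [2.011, 0.393, -2.009]
wrist_force: [0.2, -0.4, 0.8]
gripper_width: 85.6
time: 21.83
ee_pos: [566.7, -310.9, 154.7]
orientation: [2.012, 0.389, -2.008]
wrist_force: [-0.4, -0.9, -0.1]
gripper_width: 85.6
[[566.7, -310.9, 154.7], [566.3, -310.9, 154.2], [566.0, -310.9, 153.8]]
t 21.93 pos [ 566.3 -310.9  154.2] F [-0.2 -0.  -0.7] w 85.5
(565.5, -310, 45) shift [109.2  -1.4   0.6]
circle [318.       228.        35.165504] exp [315.2 228.4] 35.4 world [[ 566.5 -311.7   25. ]]
circle [314.       229.        22.070225] exp [315.2 228.4] 22.7 world [[ 564.8 -309.4   25. ]]
```

```bash

python3 -m pendant '[[[40,-1,0.5],0,1],[[80,-1,0.5],0,1],[[108,-1,0.5],0,1],[[118,-1,0.5],0,1],[[118,-1,0.5],0,1],[[118,-1,0.5],0,1],[[118,-1,0.5],0,1],[[118,-1,0.5],0,1],[[118,-1,0.5],0,1]]'
python3 -c "
from h import *
avg((565.6,-310.5,21),n=3)"
```

```text
time: 22.73
ee_pos: [566.6, -310.8, 37.3]
orientation: [2.014, 0.388, -2.007]
wrist_force: [-0.2, 0.4, 0.1]
gripper_width: 85.0
[[566.6, -310.8, 37.3], [566.2, -310.8, 36.9], [565.8, -310.6, 36.4], [565.5, -310.4, 36.0]]
t 22.88 pos [ 566.1 -310.6   36.7] F [-0.1 -0.1 -0.1] w 85.8
(565.6, -310.5, 21) shift [15.7 -0.3  0.4]
```

```bash

python3 -m pendant '[[[8,0.3,-0.5],0,1],[[14,0.3,-0.5],0,1],[[14,0.3,-0.5],0,1],[[14,0.3,-0.5],0,1],[[14,0.3,-0.5],0,1],[[14,0.3,-0.5],0,1],[[14,0.3,-0.5],0,1],[[14,0.3,-0.5],0,1]]'
python3 -c "
from h import *
avg((565.6,-310.5,21),n=1)"
```

```text
time: 23.55
ee_pos: [565.6, -310.2, 21.0]
orientation: [2.012, 0.391, -2.011]
wrist_force: [-0.1, -0.3, 0.1]
gripper_width: 85.5
[[565.6, -310.2, 21.0], [565.6, -310.2, 21.0]]
t 23.6 pos [ 565.6 -310.2   21. ] F [0.1 0.  0.4] w 85.5
(565.6, -310.5, 21) shift [0.  0.3 0.1]
```

```bash

python3 -m pendant '[[[0,0.2,0],0,0.7],[[0,0.2,0],0,0.5],[[0,0.2,0],0,0.4],[[0,0.2,0],0,0.4],[[0,0.2,0],0,0.4],[[0,0.2,0],0,0.4],[[0,0.2,0],0,0.4],[[0,0.2,0],0,0.4],[[0,0.2,0],0,0.4]]' 60
python3 -m pendant '[[[-5,0,0],0,0.4],[[-15,0,0],0,0.4],[[-40,0,0],0,0.4],[[-80,0,0],0,0.4],[[-120,0,0],0,0.4],[[-160,0,0],0,0.4],[[-200,0,0],0,0.4],[[-215,0,0],0,0.4],[[-215,0,0],0,0.4]]'
python3 -c "
from h import *
avg((548,-106,236),n=1)"
```

```text
time: 24.35
ee_pos: [566.2, -310.5, 21.5]
orientation: [2.012, 0.39, -2.01]
wrist_force: [0.9, 0.9, 4.9]
gripper_width: 45.4
time: 25.1
ee_pos: [568.5, -311.5, 242.8]
orientation: [2.017, 0.383, -2.0]
wrist_force: [0.7, -0.9, 0.2]
gripper_width: 45.0
[[568.5, -311.5, 242.8], [566.7, -310.8, 239.1]]
t 25.15 pos [ 567.6 -311.2  241. ] F [ 0.3 -0.9 -0.6] w 45.2
(548, -106, 236) shift [   4.  -197.6  -58.6]
```

```bash

python3 -m pendant '[[[0,-198,-59],0,0.4],[[0,-198,-59],0,0.4],[[0,-198,-59],0,0.4],[[0,-198,-59],0,0.4],[[0,-198,-59],0,0.4],[[0,-198,-59],0,0.4],[[0,-198,-59],0,0.4],[[0,-198,-59],0,0.4],[[0,-198,-59],0,0.4],[[0,-198,-59],0,0.4]]'
python3 -m pendant '[[[0,0,0],0,0.4],[[0,0,0],0,0.4],[[0,0,0],0,0.4]]'
python3 - <<'E'
from h import *
avg((618.7,-80.4,196),n=1)
c=bot.calibration("wrist"); im=bot.snapshot("wrist")
circ((618.7,-80.3,169),42,c,im)
cv2.imwrite("pics/w10.png",im[:,:,::-1])
E
```

```text
time: 25.98
ee_pos: [545.3, -106.9, 234.7]
orientation: [2.012, 0.388, -2.015]
wrist_force: [0.0, -0.9, -0.7]
gripper_width: 45.0
time: 26.23
ee_pos: [546.0, -105.4, 235.7]
orientation: [2.012, 0.39, -2.012]
wrist_force: [0.6, -0.0, -0.9]
gripper_width: 45.0
[[546.0, -105.4, 235.7], [546.0, -105.2, 235.8]]
t 26.28 pos [ 546.  -105.3  235.7] F [ 0.3  0.  -0.9] w 45.3
(618.7, -80.4, 196) shift [ 39.7   4.  -76.7]
circle [327.      106.       44.45016] exp [325.4 106.1] 46.6 world [[619. -81. 169.]]
```

View pics/w10.png

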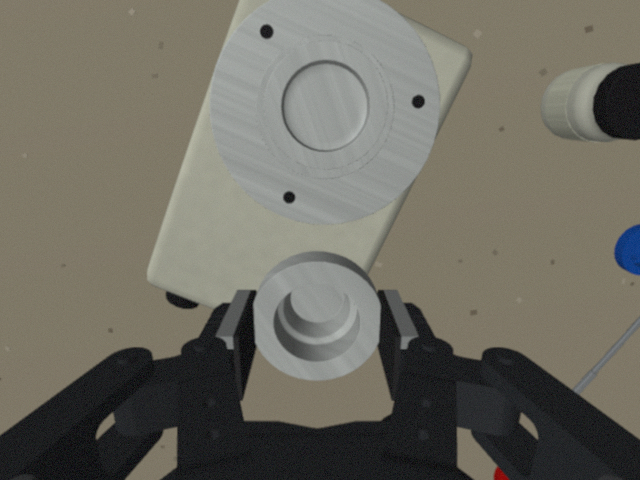

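The small reducer is held level at about (317,317); the target hollow is at (326,106).

```bash

python3 -m pendant '[[[0,4,-36],0,0.4],[[0,4,-76],0,0.4],[[20,4,-76.5],0,0.4],[[37,4,-76.5],0,0.4],[[37,4,-76.5],0,0.4],[[37,4,-76.5],0,0.4],[[37,4,-76.5],0,0.4],[[37,4,-76.5],0,0.4],[[37,4,-76.5],0,0.4],[[37,4,-76.5],0,0.4]]'
python3 -c "
from h import *
avg((618.6,-80.6,178),n=2)"
```

```text
time: 27.17
ee_pos: [619.0, -80.0, 200.1]
orientation: [2.013, 0.389, -2.009]
wrist_force: [1.1, 0.2, -1.2]
gripper_width: 45.2
[[619.0, -80.0, 200.1], [618.8, -80.0, 199.9], [618.7, -79.8, 199.6]]
t 27.27 pos [618.8 -79.9 199.9] F [ 0.6 -0.  -0.8] w 44.8
(618.6, -80.6, 178) shift [21.9  0.5  0.5]
```

```bash

python3 -m pendant '[[[6,0.6,0],0,0.4],[[9,0.6,0],0,0.4],[[12,0.6,0],0,0.4],[[14,0.6,0],0,0.4],[[16,0.6,0],0,0.4],[[18,0.6,0],0,0.4],[[19,0.6,0],0,0.4],[[19.5,0.6,0],0,0.4],[[19.5,0.6,0],0,0.4],[[19.5,0.6,0],0,0.4]]'
python3 -c "
from h import *
avg((618.6,-80.6,178),n=2)"
```

```text
time: 28.1
ee_pos: [618.8, -80.2, 179.4]
orientation: [2.012, 0.391, -2.011]
wrist_force: [0.0, 0.7, -0.0]
gripper_width: 45.1
[[618.8, -80.2, 179.4], [618.8, -80.2, 179.5], [618.8, -80.2, 179.5]]
t 28.2 pos [618.8 -80.2 179.5] F [ 0.2  0.1 -0.4] w 45.0
(618.6, -80.6, 178) shift [1.5 0.3 0.3]
```

```bash

python3 -m pendant '[[[1,0.3,0],0,0.4],[[2,0.3,0],0,0.4],[[2.5,0.3,0],0,0.4],[[3,0.3,0],0,0.4],[[3,0.3,0],0,0.4],[[3,0.3,0],0,0.4]]'
python3 -c "
from h import *
avg(n=1)"
```

```text
time: 28.7
ee_pos: [619.1, -80.3, 178.9]
orientation: [2.011, 0.39, -2.011]
wrist_force: [-4.2, 0.6, 8.8]
gripper_width: 45.2
[[619.1, -80.3, 178.9], [619.1, -80.4, 178.9]]
t 28.75 pos [619.1 -80.4 178.9] F [-4.   0.4  9.2] w 45.5
```

```bash

python3 -m pendant '[[[0,0,0],0,0.6],[[0,0,0],0,0.8],[[0,0,0],0,1],[[0,0,0],0,1],[[0,0,0],0,1],[[0,0,0],0,1]]'
python3 -m pendant '[[[-5,0,0],0,1],[[-20,0,10],0,1],[[-40,0,30],0,1],[[-60,0,60],0,1],[[-60,0,60],0,1],[[-60,0,60],0,1],[[-60,0,60],0,1],[[-60,0,60],0,1]]'
python3 - <<'E'
from h import *
avg((560,45,260),(584,321,260),n=1)
c=bot.calibration("wrist"); im=bot.snapshot("wrist")
circ((618.8,-80.5,181),48,c,im); circ((618.8,-80.5,181),31,c,im)
cv2.imwrite("pics/w11.png",cv2.resize(im[20:290,180:470,::-1],None,fx=2,fy=2))
E
```

```text
time: 29.25
ee_pos: [618.6, -80.5, 175.9]
orientation: [2.011, 0.391, -2.012]
wrist_force: [0.1, -0.1, 0.3]
gripper_width: 85.4
time: 29.92
ee_pos: [563.3, -102.2, 235.6]
orientation: [2.011, 0.393, -2.011]
wrist_force: [0.3, 0.6, 0.2]
gripper_width: 85.1
[[563.3, -102.2, 235.6], [563.3, -102.0, 235.4]]
t 29.97 pos [ 563.3 -102.1  235.5] F [-0.3  0.  -0. ] w 85.4
(560, 45, 260) shift [ -24.4 -137.6  -52.2]
(584, 321, 260) shift [ -24.1 -384.4 -178.1]
none [[319.06995459 144.17076002]
 [339.42615664  93.25626086]] 54.83303007440701
circle [320.       142.        33.956707] exp [319.1 144.2] 35.1 world [[619.9 -80.5 181. ]]
```

View pics/w11.png

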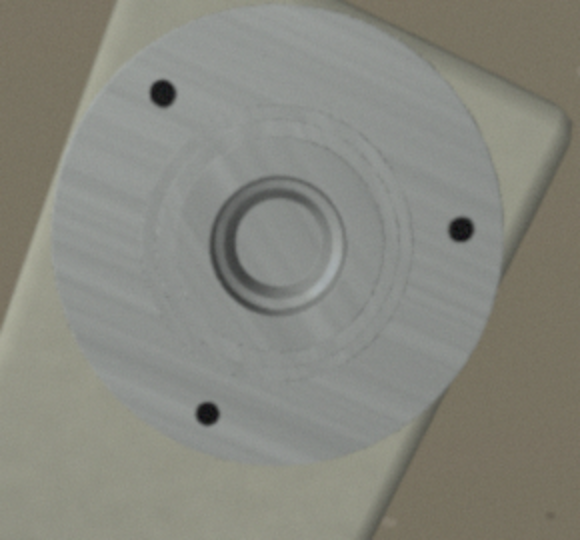

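All three are nested concentric and level (hollow at crop pixel (279,245)). Now the flask.

```bash

python3 -m pendant '[[[0,-384,-118],0,0.6],[[0,-384,-118],0,0.6],[[0,-384,-118],0,0.6],[[0,-384,-118],0,0.6],[[0,-384,-118],0,0.6],[[0,-384,-118],0,0.6],[[0,-384,-118],0,0.6],[[0,-384,-118],0,0.6],[[0,-384,-118],0,0.6],[[0,-384,-118],0,0.6]]'
python3 -m pendant '[[[0,0,0],0,0.6],[[0,0,0],0,0.6],[[0,0,0],0,0.6],[[0,0,0],0,0.6]]'
python3 - <<'E'
from h import *
print(pix2w("top",[(191,230.2)],18), pix2w("top",[(184.8,224.7)],68))
avg((584,321,150),n=1)
c=bot.calibration("wrist"); im=bot.snapshot("wrist"); import pickle; pickle.dump(c,open("c12.pkl","wb"))
print(w2pix("wrist",[(584,321,18),(584,321,69),(584,321,60)],c)); circ((584,321,18),62,c,im)
cv2.imwrite("pics/w12.png",im[:,:,::-1])
E
```

```text
time: 30.85
ee_pos: [526.4, 303.7, 235.9]
orientation: [2.008, 0.401, -2.01]
wrist_force: [0.7, 1.3, -0.1]
gripper_width: 51.3
time: 31.18
ee_pos: [529.6, 295.1, 235.5]
orientation: [2.011, 0.386, -2.013]
wrist_force: [0.4, -0.3, -0.2]
gripper_width: 50.8
[[585.87479843 320.29992977  18.        ]] [[589.02574611 323.45723315  68.        ]]
[[529.6, 295.1, 235.5], [529.7, 294.8, 235.6]]
t 31.23 pos [529.7 295.  235.6] F [ 0.2 -0.1 -0. ] w 51.2
(584, 321, 150) shift [ 85.5  -4.1 -60.2]
[[311.71677309 131.90173881]
 [310.93563949 134.05444586]
 [311.09195471 133.62362584]]
circle [313.       127.        36.913853] exp [311.7 131.9] 38.2 world [[588.1 321.5  18. ]]
```

View pics/w12.png

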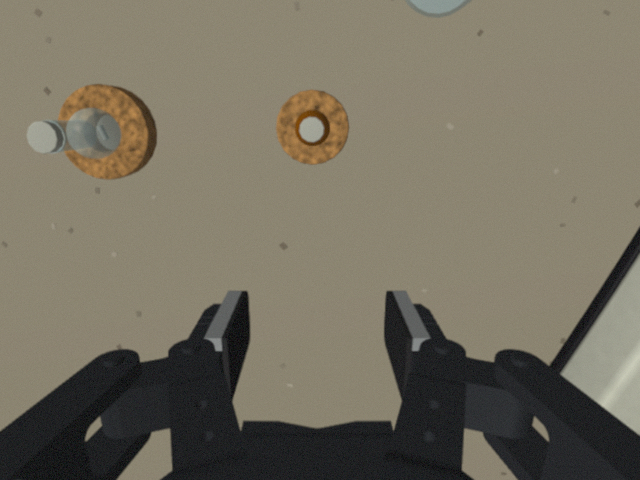

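Amber flask stopper at (311.5,129.5), upright and centred in its ring at (313,127), so about (587.3,321.3). Descend over it half-open.

```bash

python3 -c "
from h import *
import pickle
c=pickle.load(open('c12.pkl','rb')); print(pix2w('wrist',[(311.5,129.5)],68,c)); go((587.3,321.5,120))"
python3 -m pendant '[[[0,-4,-40],0,0.6],[[30,-4,-63],0,0.6],[[70,-4,-63],0,0.6],[[100,-4,-63],0,0.6],[[110,-4,-63],0,0.6],[[110,-4,-63],0,0.6],[[110,-4,-63],0,0.6],[[110,-4,-63],0,0.6],[[110,-4,-63],0,0.6],[[110,-4,-63],0,0.6]]'
python3 -m pendant '[[[0,0,0],0,0.6],[[0,0,0],0,0.6],[[0,0,0],0,0.6]]'
python3 - <<'E'
from h import *
avg((587.3,321.5,44),n=2)
E
```

```text
[[587.1120346  321.80377778  68.        ]]
t 31.28 pos [529.7 295.  235.8] F [ 0.9 -1.  -0.3] w 51.3
(587.3, 321.5, 120) shift [115.8  -3.4 -63.4]
time: 32.12
ee_pos: [587.0, 325.6, 129.2]
orientation: [2.016, 0.392, -2.007]
wrist_force: [-0.5, -0.1, 0.4]
gripper_width: 51.0
time: 32.37
ee_pos: [585.9, 324.7, 126.9]
orientation: [2.012, 0.391, -2.01]
wrist_force: [-0.0, -0.4, -0.1]
gripper_width: 51.2
[[585.9, 324.7, 126.9], [585.8, 324.6, 126.6], [585.7, 324.6, 126.4]]
t 32.47 pos [585.8 324.7 126.7] F [-0.1 -0.3 -0.5] w 51.2
(587.3, 321.5, 44) shift [82.7  3.5 -0.2]
```

```bash

python3 -m pendant '[[[30,3,-0.5],0,0.6],[[60,3,-0.5],0,0.6],[[76,3,-0.5],0,0.6],[[82,3,-0.5],0,0.6],[[82,3,-0.5],0,0.6],[[82,3,-0.5],0,0.6],[[82,3,-0.5],0,0.6],[[82,3,-0.5],0,0.6],[[82,3,-0.5],0,0.6],[[82,3,-0.5],0,0.6]]'
python3 - <<'E'
from h import *
avg((587.3,321.5,43),n=2)
im=bot.snapshot("wrist"); cv2.imwrite("pics/w13.png",im[120:480,140:500,::-1])
E
```

```text
time: 33.3
ee_pos: [588.0, 322.5, 45.5]
orientation: [2.013, 0.391, -2.009]
wrist_force: [0.1, 0.3, 0.2]
gripper_width: 51.2
[[588.0, 322.5, 45.5], [587.8, 322.3, 45.2], [587.6, 322.2, 45.0]]
t 33.4 pos [587.8 322.3  45.2] F [ 0.1  0.  -0.1] w 51.3
(587.3, 321.5, 43) shift [2.2 0.6 0.8]
```

View pics/w13.png

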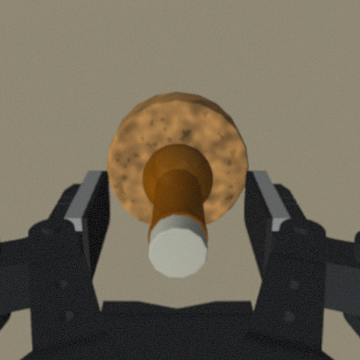

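The neck is centred between the pads. Close gently and lift.

```bash

python3 -m pendant '[[[1,0.5,0.5],0,0.5],[[1,0.5,0.5],0,0.4],[[1,0.5,0.5],0,0.3],[[1,0.5,0.5],0,0.2],[[1,0.5,0.5],0,0.1],[[1,0.5,0.5],0,0.1],[[1,0.5,0.5],0,0.1],[[1,0.5,0.5],0,0.1],[[1,0.5,0.5],0,0.1],[[1,0.5,0.5],0,0.1]]' 30
python3 -c "
from h import *
avg(n=2)"
python3 -m pendant '[[[-4,0,0],0,0.1],[[-10,0,0],0,0.1],[[-25,0,0],0,0.1],[[-55,0,0],0,0.1],[[-90,0,0],0,0.1],[[-125,0,0],0,0.1],[[-160,0,0],0,0.1],[[-195,0,0],0,0.1],[[-210,0,0],0,0.1],[[-210,0,0],0,0.1]]'
python3 - <<'E'
from h import *
avg((560,-103,257),n=1)
im=bot.snapshot("wrist"); cv2.imwrite("pics/w14.png",im[120:480,140:500,::-1])
E
```

```text
time: 34.28
ee_pos: [586.9, 321.4, 43.2]
orientation: [2.011, 0.391, -2.011]
wrist_force: [0.0, 0.4, 0.8]
gripper_width: 19.9
[[586.9, 321.4, 43.2], [586.9, 321.3, 43.2], [586.9, 321.4, 43.3]]
t 34.38 pos [586.9 321.3  43.2] F [ 0.2 -0.2  0. ] w 19.7
time: 35.22
ee_pos: [589.6, 324.1, 261.8]
orientation: [2.026, 0.396, -2.0]
wrist_force: [0.0, 0.9, 0.8]
gripper_width: 19.7
[[589.6, 324.1, 261.8], [588.4, 322.9, 258.2]]
t 35.27 pos [589.  323.5 260. ] F [ 0.3  0.4 -0. ] w 19.9
(560, -103, 257) shift [  0.5 384.6 186.7]
```

View pics/w14.png

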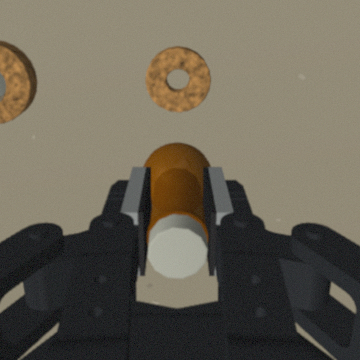

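The flask is held upright and clear of its ring. Carry it over at moderate speed.

```bash

python3 -c "
from h import *
go((618.6,-80.5,255))"
python3 -m pendant '[[[0,15,1],0,0.1],[[0,40,4],0,0.1],[[0,75,8],0,0.1],[[0,110,13],0,0.1],[[0,145,17],0,0.1],[[0,180,22],0,0.1],[[0,215,27],0,0.1],[[0,250,31],0,0.1],[[0,285,36],0,0.1],[[0,310,40],0,0.1]]'
python3 -m pendant '[[[0,0,0],0,0.1],[[0,0,0],0,0.1],[[0,0,0],0,0.1]]'
python3 -c "
from h import *
avg((618.6,-80.5,250),n=2)"
```

```text
t 35.32 pos [587.2 321.7 255.2] F [-0.1  0.3 -2.1] w 19.5
(618.6, -80.5, 255) shift [-1.000e-01  3.847e+02  1.216e+02]
time: 36.15
ee_pos: [665.2, 11.6, 250.2]
orientation: [2.008, 0.383, -2.019]
wrist_force: [1.0, -0.9, -1.4]
gripper_width: 20.0
time: 36.4
ee_pos: [664.7, 18.6, 251.3]
orientation: [2.008, 0.392, -2.016]
wrist_force: [0.0, 0.7, -0.8]
gripper_width: 19.4
[[664.7, 18.6, 251.3], [664.8, 20.3, 251.8], [664.9, 21.1, 252.3]]
t 36.5 pos [664.8  20.  251.8] F [-0.1  0.1 -0.8] w 20.0
(618.6, -80.5, 250) shift [ 1.8 75.8 80.6]
```

```bash

python3 -m pendant '[[[0,15,15],0,0.1],[[0,35,37],0,0.1],[[0,55,58],0,0.1],[[0,70,74],0,0.1],[[0,76,80],0,0.1],[[5,76,80],0,0.1],[[15,76,80],0,0.1],[[22,76,80],0,0.1],[[25,76,80],0,0.1],[[25,76,80],0,0.1]]'
python3 -m pendant '[[[0,0,0],0,0.1],[[0,0,0],0,0.1],[[0,0,0],0,0.1],[[0,0,0],0,0.1]]'
python3 -c "
from h import *
avg((618.6,-80.5,220),n=2)
im=bot.snapshot('wrist'); cv2.imwrite('pics/w15.png',im[:,:,::-1])"
```

```text
time: 37.33
ee_pos: [619.5, -79.0, 226.3]
orientation: [2.007, 0.397, -2.013]
wrist_force: [0.0, -0.4, -1.4]
gripper_width: 20.0
time: 37.67
ee_pos: [620.7, -81.4, 228.8]
orientation: [2.012, 0.391, -2.01]
wrist_force: [0.0, -0.7, -0.7]
gripper_width: 20.1
[[620.7, -81.4, 228.8], [620.6, -81.5, 228.8], [620.5, -81.6, 228.7]]
t 37.77 pos [620.6 -81.5 228.7] F [-0.3 -0.1 -0.6] w 19.9
(618.6, -80.5, 220) shift [ 8.7 -1.7  1.5]
```

```bash

python3 -m pendant '[[[4,-1.5,1.5],0,0.1],[[8,-1.5,1.5],0,0.1],[[11,-1.5,1.5],0,0.1],[[11,-1.5,1.5],0,0.1],[[11,-1.5,1.5],0,0.1],[[11,-1.5,1.5],0,0.1],[[11,-1.5,1.5],0,0.1],[[11,-1.5,1.5],0,0.1],[[11,-1.5,1.5],0,0.1],[[11,-1.5,1.5],0,0.1]]'
python3 -c "
from h import *
avg((618.6,-80.5,200),n=2)
im=bot.snapshot('scene'); cv2.imwrite('pics/s15.png',cv2.resize(im[170:310,210:370,::-1],None,fx=4,fy=4,interpolation=cv2.INTER_CUBIC))"
```

```text
time: 38.65
ee_pos: [618.4, -80.7, 217.4]
orientation: [2.012, 0.391, -2.011]
wrist_force: [-0.3, 0.5, -1.3]
gripper_width: 20.0
[[618.4, -80.7, 217.4], [618.4, -80.7, 217.4], [618.4, -80.7, 217.4]]
t 38.75 pos [618.4 -80.7 217.4] F [ 0.1  0.4 -0.9] w 20.0
(618.6, -80.5, 200) shift [17.4 -0.1 -0.3]
```

View pics/s15.png

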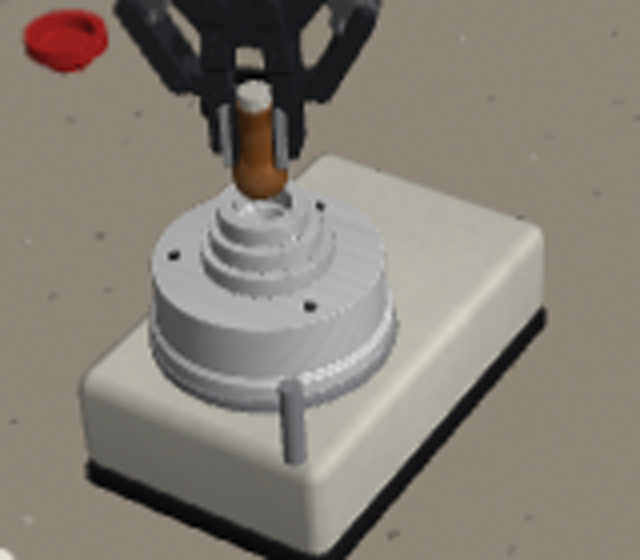

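The scene crop shows the three steps level and the flask upright, just above the mouth and on its axis. Lower slowly.

```bash

python3 -m pendant '[[[2,0,-0.3],0,0.1],[[4,0,-0.3],0,0.1],[[6,0,-0.3],0,0.1],[[8,0,-0.3],0,0.1],[[10,0,-0.3],0,0.1],[[12,0,-0.3],0,0.1],[[14,0,-0.3],0,0.1],[[16,0,-0.3],0,0.1],[[16,0,-0.3],0,0.1],[[16,0,-0.3],0,0.1]]'
python3 -c "
from h import *
avg((618.6,-80.5,196),n=2)"
```

```text
time: 39.63
ee_pos: [618.5, -80.6, 201.1]
orientation: [2.011, 0.391, -2.012]
wrist_force: [-0.3, 0.4, -0.4]
gripper_width: 20.0
[[618.5, -80.6, 201.1], [618.6, -80.6, 201.3], [618.7, -80.6, 201.4]]
t 39.73 pos [618.6 -80.6 201.3] F [ 0.3 -0.1 -0.5] w 20.0
(618.6, -80.5, 196) shift [ 5.3 -0.1 -0. ]
```

```bash

python3 -m pendant '[[[1,0,0],0,0.1],[[2,0,0],0,0.1],[[3,0,0],0,0.1],[[4,0,0],0,0.1],[[4,0,0],0,0.1],[[4,0,0],0,0.1]]'
python3 -c "
from h import *
avg(n=1)"
python3 -m pendant '[[[1,0,0],0,0.1],[[2,0,0],0,0.1],[[2,0,0],0,0.1],[[2,0,0],0,0.1]]'
python3 -c "
from h import *
avg(n=1)"
```

```text
time: 40.23
ee_pos: [618.5, -80.6, 197.1]
orientation: [2.011, 0.391, -2.012]
wrist_force: [-0.3, -0.1, -0.7]
gripper_width: 19.8
[[618.5, -80.6, 197.1], [618.6, -80.6, 197.2]]
t 40.28 pos [618.5 -80.6 197.2] F [ 0.2 -0.1 -0.3] w 19.8
time: 40.62
ee_pos: [618.5, -80.6, 195.2]
orientation: [2.011, 0.391, -2.011]
wrist_force: [-0.4, 0.6, -0.5]
gripper_width: 20.0
[[618.5, -80.6, 195.2], [618.6, -80.6, 195.2]]
t 40.67 pos [618.5 -80.6 195.2] F [-0.5 -0.  -0.1] w 19.7
```

```bash

python3 -m pendant '[[[1,0,0],0,0.1],[[1,0,0],0,0.1],[[1,0,0],0,0.1],[[1,0,0],0,0.1]]'
python3 -c "
from h import *
avg(n=3)"
python3 -m pendant '[[[1,0,0],0,0.1],[[1,0,0],0,0.1],[[1,0,0],0,0.1],[[1,0,0],0,0.1]]'
python3 -c "
from h import *
avg(n=3)"
```

```text
time: 41.0
ee_pos: [618.6, -80.6, 194.2]
orientation: [2.011, 0.391, -2.011]
wrist_force: [0.5, 0.2, -0.7]
gripper_width: 19.8
[[618.6, -80.6, 194.2], [618.6, -80.6, 194.3], [618.6, -80.6, 194.3], [618.6, -80.6, 194.3]]
t 41.15 pos [618.6 -80.6 194.3] F [ 0.2  0.3 -0.4] w 19.6
time: 41.48
ee_pos: [618.7, -80.6, 193.6]
orientation: [2.011, 0.391, -2.011]
wrist_force: [-0.5, -0.3, 1.4]
gripper_width: 19.9
[[618.7, -80.6, 193.6], [618.7, -80.6, 193.6], [618.7, -80.6, 193.6], [618.7, -80.7, 193.6]]
t 41.63 pos [618.7 -80.6 193.6] F [-0.6 -0.1  1.8] w 19.8
```

Contact at about 193.7, matching the expected seat height, with 2 N. Release slowly and rise.

```bash

python3 -m pendant '[[[0,0,0],0,0.26],[[0,0,0],0,0.3],[[0,0,0],0,0.35],[[0,0,0],0,0.4],[[0,0,0],0,0.5],[[0,0,0],0,0.5],[[0,0,0],0,0.5],[[0,0,0],0,0.5]]'
python3 -c "
from h import *
avg(n=1)"
python3 -m pendant '[[[-6,0,0],0,0.5],[[-16,0,0],0,0.5],[[-30,0,0],0,0.5],[[-50,0,0],0,0.5],[[-70,0,0],0,0.5],[[-90,0,0],0,0.5],[[-100,0,0],0,0.5],[[-100,0,30],0,0.5],[[-100,0,60],0,0.5],[[-100,0,60],0,0.5]]'
python3 -m pendant '[[[0,0,0],0,0.5],[[0,0,0],0,0.5],[[0,0,0],0,0.5],[[0,0,0],0,0.5]]'
python3 - <<'E'
from h import *
avg(n=1)
c=bot.calibration("wrist"); im=bot.snapshot("wrist")
cv2.imwrite("pics/w16.png",im[:,:,::-1])
def amber(im):
    hsv=cv2.cvtColor(im,cv2.COLOR_RGB2HSV); return ((hsv[...,0]>5)&(hsv[...,0]<20)&(hsv[...,1]>150)).astype(np.uint8)
cx=w2pix("wrist",[(618.8,-80.5,x) for x in (171,181,194,227)],c); print("wrist exp axis",cx.round(1).tolist())
for n,i in (("wrist",im),("scene",bot.snapshot("scene"))):
    m=amber(i); q=w2pix(n,[(618.8,-80.5,194)],c if n=="wrist" else None)[0].astype(int)
    m2=np.zeros_like(m); r=90 if n=="wrist" else 30
    m2[max(0,q[1]-r):q[1]+r,q[0]-r:q[0]+r]=m[max(0,q[1]-r):q[1]+r,q[0]-r:q[0]+r]
    y,x=np.nonzero(m2); print(n,"amber n",len(x),"x",x.min(),x.max(),"y",y.min(),y.max(),"mean",x.mean(),y.mean(),"exp mid",q)
    if n=="scene":
        print("scene exp",w2pix(n,[(618.8,-80.5,z) for z in (181,194,227)]).round(1).tolist())
        for yy in range(y.min(),y.max()+1,3): print(yy,x[y==yy].min(),x[y==yy].max())
        cv2.imwrite("pics/s16.png",i[:,:,::-1])
E
```

```text
time: 42.3
ee_pos: [618.6, -80.5, 193.2]
orientation: [2.011, 0.391, -2.011]
wrist_force: [0.2, 0.2, 0.3]
gripper_width: 42.6
[[618.6, -80.5, 193.2], [618.6, -80.6, 193.3]]
t 42.35 pos [618.6 -80.6 193.2] F [-0.2 -0.2 -0. ] w 43.0
time: 43.18
ee_pos: [558.2, -106.4, 293.1]
orientation: [2.007, 0.384, -2.019]
wrist_force: [-0.9, -1.6, -0.1]
gripper_width: 43.0
time: 43.52
ee_pos: [564.0, -102.1, 293.7]
orientation: [2.012, 0.393, -2.009]
wrist_force: [0.3, -0.6, -0.0]
gripper_width: 42.5
[[564.0, -102.1, 293.7], [563.9, -102.2, 293.5]]
t 43.57 pos [ 563.9 -102.1  293.6] F [-0.1 -0.1  0.3] w 42.9
wrist exp axis [[317.9, 138.8], [317.9, 139.5], [317.9, 140.6], [318.1, 143.9]]
wrist amber n 693 x 295 340 y 116 151 mean 315.7864357864358 128.44877344877344 exp mid [317 140]
scene amber n 154 x 270 281 y 206 224 mean 275.0844155844156 215.9805194805195 exp mid [274 215]
scene exp [[275.1, 220.7], [274.7, 215.7], [273.7, 202.6]]
206 278 278
209 271 278
212 271 278
215 272 278
218 271 280
221 270 281
224 273 276
```

```bash
python3 - <<'E'
from h import *
im=bot.snapshot("scene").astype(int); print("col profile 274 rows 194-226 (R-B):",[(y,im[y,274].tolist()) for y in range(196,227,2)])
a=cv2.imread("pics/top0.png").astype(int); b=bot.snapshot("top")[:,:,::-1].astype(int)
for n,(u,v) in dict(jar=(441,172),beaker=(209,165),clear=(120,258),spat=(516,250)).items():
    print(n,np.abs(a[v-20:v+20,u-20:u+20]-b[v-20:v+20,u-20:u+20]).mean().round(2))
go()
E
```

```text
col profile 274 rows 194-226 (R-B): [(196, [17, 16, 18]), (198, [16, 15, 17]), (200, [159, 157, 149]), (202, [166, 163, 155]), (204, [146, 145, 137]), (206, [137, 127, 114]), (208, [93, 56, 27]), (210, [93, 57, 28]), (212, [92, 58, 29]), (214, [93, 61, 33]), (216, [89, 52, 22]), (218, [91, 53, 22]), (220, [97, 58, 26]), (222, [111, 72, 39]), (224, [103, 66, 36]), (226, [172, 171, 172])]
jar 22.51
beaker 9.1
clear 8.09
spat 8.48
t 43.77 pos [ 563.3 -102.7  293.2] F [ 0.1  0.4 -0.7] w 42.4
```

```bash
python3 - <<'E'
from h import *
a=cv2.imread("pics/top0.png"); b=np.ascontiguousarray(bot.snapshot("top")[:,:,::-1])
for n,(u,v,r) in dict(jar=(441,172,18),beaker=(209,165,20),clear=(120,258,20),spat=(516,250,36)).items():
    m=cv2.matchTemplate(b[v-r-15:v+r+15,u-r-15:u+r+15],a[v-r:v+r,u-r:u+r],cv2.TM_CCOEFF_NORMED); _,s,_,l=cv2.minMaxLoc(m); print(n,round(s,3),l[0]-15,l[1]-15)
cv2.imwrite("pics/t16.png",b); print("bench noise",np.abs(a[380:400,100:200].astype(int)-b[380:400,100:200]).mean())
E
```

```text
jar 0.684 0 0
beaker 0.988 0 0
clear 0.994 0 0
spat 0.969 0 0
bench noise 8.779166666666667
```

```bash
python3 -c "
from h import *
bot.close_job(); go()"
```

```text
the job is handed in; nothing more can be done
the job is handed in; nothing more can be done
```

The three aluminium reducers are nested in the heating block, largest first. The amber flask stands upright in the smallest one. I handed the job in at about 44 s, with the gripper open and clear of everything.

**Reducers:** each met light resistance (6–9 N) at the height where its collar should land. After each release, a close picture showed it level and concentric with the one below.

**Flask:** it touched down with about 2 N, and its estimated seat height was within about 1–2 mm of the expected one. From the scene camera after release, the neck is vertical and within a pixel of the block's axis. The stopper top was about half a pixel from where it should be. I checked this from pixel values because I had already viewed all 16 pictures.

**Bystanders:** image matching showed zero shift for the beaker, clear flask and spatula (match 0.97–0.99). The jar also showed zero shift, but its match was only 0.68. I think the arm partly hid it in the top view, but did not confirm that. The last wrist pictures with the jar in view, before the flask move, showed it in place.

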